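Bring a spare drive case into the dock

ROBOT

A 6-joint arm with a two-finger parallel gripper is mounted at the origin on the work surface. World frame = base frame: x ahead of the robot, y to its left, z up, the work surface at z = 0. Lengths are in mm, angles in degrees, forces in N, time in s.
With the tool pointing down it reaches from about 350 to 850 mm from the base axis. Payload 8.1 kg.
Tool frame: the origin (TCP) lies on the centre line of the jaws, within the pads' length; the fingertips stand 19 mm ahead of it and the grasp point (between the pads) is the TCP (r.tip_reach is the z of the fingertips in the tool frame, in mm); z points along the fingers, y is the line along which they close (so a half turn about z gives the same grasp; the last joint's range is limited). The gripper opens to 85 mm and grips with 20 to 120 N. Pads are 22 mm wide; open, the fingers measure 114 mm over their backs; the gripper's body (76 mm by 85 mm) begins 54 mm behind the grasp point. The pads swing forward as they close: fully open they stand 13 mm farther back than shut.
Start: joints at [67.472, 7.471, 85.268, -0, 87.261, -4.893], TCP at [181.756, 571.813, 250.292] pointing down, gripper open.
Joint ranges: [-169.43, 169.43], [-51.17, 129.36], [1.28, 143.12], [-76.62, 256.62], [0, 156.53], [-152.29, 152.29]. Speed limits (degrees/s): [136.94, 136.94, 159.86, 180, 180, 180].

INTERFACE

Orientations are given as [roll, pitch, yaw] about the fixed x, y, z axes, in that order (R = Rz(yaw) Ry(pitch) Rx(roll)).
In Python, from bench import r gives the robot as it stands. The module is installed in compiled form; this text tells all that it offers.
- The arm moves only by the shell command python3 -m handwheel 'ROWS' [FORCE]. ROWS is JSON, a list of rows, each a list of 7 numbers: the shift along the tool's x, y, z in m, then the turn, a rotation vector about the tool's x, y, z in degrees, then the finger opening in m, from 0 to 0.0854. In form: [[tx, ty, tz, ax, ay, az, claw], ...]. A call has 1 to 8 rows; each row shifts and turns the commanded pose from where the row before left it, along the tool's axes as they then stand; what a row does not reach is not made up. A row lasts 1/12 s, in which the tool goes at most 41.7 mm and 7.16 degrees, less where a joint would pass 70% of its speed; a pose out of reach is approached as far as the arm can. A call with a gripper value outside its range is refused whole. The fingers move at their own pace and stop on an object; FORCE is the grip in N (left out, the last holds). Time passes only in rows, so rows that do not move let the fingers close. It gives the time, the measured TCP pose, the force, the opening and the grip force at its end, in the units of the state.
- r.sense(): the state, without advancing time (a new reading comes with each control period).
- r.snapshot(name): name is "side" or "top"; returns (picture, depth): 480x640x3 uint8, blue, green, red; 480x640 float32, mm along the optical axis (not along the pixel's ray), 0 where there is no reading.
- r.calibration(name): a dict with "vfov" (degrees; the focal length in pixels is half the picture's height over the tangent of half this angle, whatever the lens; pixels are square), "cx", "cy" (the principal point, pixels), "dist" ([k1, k2, p1, p2, k3] as OpenCV has them; the pictures are not rectified), "rvec" (rotation vector, rad) and "tvec" (3), from world to camera coordinates, as OpenCV has them. Camera axes: x right, y down, z forward; pixel columns grow to the right and rows downward; lengths in mm; the calibration is good to about 2 mm. A picture is of the moment at which its call begins. calibration takes no time and is no camera call.
- r.hand_in(): hands the job in; it is judged then, once.
The state is a dict: "time": time; "joint_pos": joint angles; "qd": joint speeds; "joint_efforts": joint torques, N m; "tool_pos": TCP position; "tcp_rot": TCP orientation; "ft_force": force on the tool from outside, world axes, zero at the start; "wrist_torque": the same for the moment, N m; "finger_gap": finger opening in mm; "grip_force": force on a finger pad.
Only numpy, scipy, OpenCV 4.12 (cv2) and the standard library are available. Lean on these libraries where they do the work, as an engineer would, in place of code of your own. Each camera call takes 0.05 s, during which the arm holds its last target. There are 200 camera calls.

TASK

Lift only the top drive case off the nested pile on the network switch and set it down gently, right way up and lying flat, in whichever bay of the two-bay dock is empty. Once you have let go of it, switch that bay on by pushing the lever in front of it all the way over towards the bay. Leave the other cases, the other bay's lever and the things standing around as they are.

Things in the scene. Friction and masses are not known exactly. Their poses are not given: they have to be found in the camera images.
- case_top: topmost of three identical drive cases nested in a pile: black box 124 x 60 x 30 mm (x, y, z) with an aluminium plate 100 x 40 mm raised 4 mm on top; 0.3 kg. The hollow underside (106 x 46 mm, 6 mm deep) takes the plate of the case below, so they pile at 30 mm pitch, sides in line. Origin: centre of the underside; x along the 124 mm, z up. The same either way round
- case_middle: the second case of the pile, identical to case_top; same origin and axes
- case_bottom: the lowest case of the pile, standing on the switch, identical to case_top; same origin and axes
- case_docked: a fourth case already lying in one of the dock's two bays (either one), identical to case_top; same origin and axes
- switch: network switch under the pile: grey flat steel box 170 x 120 x 28 mm, fixed. Origin: centre of the underside
- dock: two-bay drive dock: grey slab 240 (x) x 230 (y) x 14 mm, fixed, with two identical shallow bays side by side and a lever in front of each. Origin: centre of the underside; x points from the levers to the bays, y to the left bay. One bay is empty, the other holds case_docked. Dock and pile may stand on either side of the table
- bay_left (a point): centre of the left bay's floor (dock's +y side), 14 mm above the table, axes as the dock's. The bay is 130 x 66 mm inside, its length along x, with a rim 5 mm thick and 6 mm high; a case lies in it with 3 mm play all round. The bays' centres are 120 mm apart and 130 mm to the +x of the levers' hinges
- bay_right (a point): centre of the right bay's floor (dock's -y side); the same as bay_left
- lever_left (a joint): left lever (dock's +y side), in front of the left bay: upright aluminium paddle 30 mm wide, 6 mm thick, 52 mm long from its hinge, with a black bar (radius 6 mm, 34 mm long) along its top edge. 0 = off, leaning 0.45 rad to the dock's -x (away from the bays); 0.9 = fully on, leaning 0.45 rad to +x (towards its bay). It stays where it is left; about 2 N moves it
- lever_right (a joint): right lever (dock's -y side), in front of the right bay: upright aluminium paddle 30 mm wide, 6 mm thick, 52 mm long from its hinge, with a black bar (radius 6 mm, 34 mm long) along its top edge. 0 = off, leaning 0.45 rad to the dock's -x (away from the bays); 0.9 = fully on, leaning 0.45 rad to +x (towards its bay). It stays where it is left; about 2 N moves it
- lever_left_tip (a point): centre of the bar along the top edge of the left lever, moving with it; about 69 mm above the table at either end of the swing
- lever_right_tip (a point): the same on the right lever
- lever_left_hinge (a point): hinge axis of the left lever (axis along the dock's y), 22 mm above the table
- lever_right_hinge (a point): hinge axis of the right lever
- mug: white mug, 80 mm across, 90 mm high, a bystander beyond the pile. Origin: centre of the underside
- screwdriver: screwdriver 180 mm long, lying in front of the pile, a bystander. Origin at its underside
- bare_drive: bare steel hard drive 101 x 147 x 26 mm lying beyond the dock, a bystander. Origin: centre of the underside
There are look-alikes about, which are no part of the job. What is shaped like the case_top but orange is not meant.

How it is judged (in metres and radians):
On the way, in this order (a step that is already met when the one before it is completed fails the run):
1. the top case is held by the gripper, clear above the pile (its underside at least 15 mm above where it sat on the middle case) (z of case_top in the frame of case_middle above 0.045 m and contact force between the fingers and case_top above 0.5 N), for 0.1 s.
2. the case lies flat in the empty bay and the fingers have let go of it, with both levers still off (below 0.3 rad) (((horizontal distance between case_top and bay_left below 0.008 m and z of case_top in the frame of bay_left below 0.003 m and angle between case_top's own z axis and vertical below 0.05 rad) or (horizontal distance between case_top and bay_right below 0.008 m and z of case_top in the frame of bay_right below 0.003 m and angle between case_top's own z axis and vertical below 0.05 rad)) and contact force between the fingers and case_top below 0.1 N and linear speed of case_top below 0.02 m/s and value of joint each of lever_left, lever_right below 0.3 rad), for 0.2 s.
At the end, for the whole second after the job is handed in: The former top case rests in the once empty bay: within 8 mm of its centre, underside within 3 mm of the floor, upright and level to 0.05 rad; that bay's lever is above 0.75 rad, the other below 0.3 rad; the middle, bottom and docked cases are within 12 mm of their starts (((horizontal distance between case_top and bay_left below 0.008 m and z of case_top in the frame of bay_left below 0.003 m and angle between case_top's own z axis and vertical below 0.05 rad and value of joint lever_left above 0.75 rad and value of joint lever_right below 0.3 rad) or (horizontal distance between case_top and bay_right below 0.008 m and z of case_top in the frame of bay_right below 0.003 m and angle between case_top's own z axis and vertical below 0.05 rad and value of joint lever_right above 0.75 rad and value of joint lever_left below 0.3 rad)) and linear speed of case_top below 0.02 m/s and distance of each of case_middle, case_bottom, case_docked from where it was at the start of the episode below 0.012 m); the robot touches nothing.
It fails at once if a case below in the pile is dragged, lifted or tipped (moved more than 15 mm) (distance of any of case_middle, case_bottom from where it was at the start of the episode above 0.015 m).
It fails at once if the case already in the dock is moved by more than 15 mm (distance of case_docked from where it was at the start of the episode above 0.015 m).
It fails at once if the lever of the occupied bay is thrown (above 0.4 rad) ((horizontal distance between case_docked and bay_left below 0.04 m and value of joint lever_left above 0.4 rad) or (horizontal distance between case_docked and bay_right below 0.04 m and value of joint lever_right above 0.4 rad)).
It fails at once if the case is dropped (faster than 0.5 m/s while the fingers do not touch it) (linear speed of case_top above 0.5 m/s and contact force between the fingers and case_top below 0.05 N).
It fails at once if the mug, the screwdriver or the bare drive is pushed away (more than 30 mm) (distance of any of mug, screwdriver, bare_drive from where it was at the start of the episode above 0.03 m).
It also fails if it takes over 50 s, if anything falls off the work surface, if the arm or the gripper's body presses on something with over 40 N, if the wrist force passes 120 N, or if a joint passes its speed limit or range.

## Working session

There is one attempt and no reset: what is moved stays moved. The work goes in short steps, Python scripts to look and compute and a shell command to move; the robot and the scene stay as the last step left them, time stands still between calls to the robot, and variables do not carry over. Pictures are saved under pics/ and viewed, at most 10 in all, crops included, and the job is handed in when it is done.

```bash
mkdir -p pics; cat > h.py <<'E'
import numpy as np, cv2
from bench import r
def cam(n):
    c=r.calibration(n); f=240/np.tan(np.radians(c["vfov"])/2)
    K=np.array([[f,0,c["cx"]],[0,f,c["cy"]],[0,0,1.]])
    R=cv2.Rodrigues(np.array(c["rvec"],float))[0]; return K,np.array(c["dist"],float),R,np.array(c["tvec"],float).reshape(3)
def cloud(n,d):
    K,D,R,t=cam(n); v,u=np.mgrid[0:480,0:640]
    p=cv2.undistortPoints(np.stack([u,v],-1).reshape(-1,1,2).astype(float),K,D).reshape(480,640,2)
    P=np.dstack([p,np.ones((480,640))])*d[...,None]
    W=(P-t)@R; W[d<=0]=np.nan; return W
E
python3 - <<'E'
from h import *
for n in("side","top"):
    p,d=r.snapshot(n); cv2.imwrite(f"pics/{n}0.png",p); np.savez(f"{n}0.npz",p=p,d=d)
    K,D,R,t=cam(n); print(n,-R.T@t,K[0,0],D)
print(r.sense())
E
```

```text
side [497.80651798 769.57892814 836.58936742] 472.7668126735784 [-0.10638594  0.          0.          0.          0.        ]
top [ 383.71087744   20.7253493  1048.26817319] 542.8099028112225 [-0.16226137  0.          0.          0.          0.        ]
{'time': 0.1, 'joint_pos': array([ 6.74714448e+01,  7.50872471e+00,  8.53229005e+01,  1.79771442e-03,
        8.72598494e+01, -4.89356564e+00]), 'qd': array([ 0.06678761, -0.11331874, -0.07608071, -0.10262738, -0.03721333,
       -0.1270487 ]), 'joint_efforts': array([ 6.59774087e-04, -5.70943201e+01, -5.01944876e+01, -2.89690552e-04,
        7.91603787e-03,  3.31187800e-05]), 'tool_pos': array([181.57271744, 571.39770271, 249.3720601 ]), 'tcp_rot': array([-1.79909012e+02, -9.59221560e-03,  1.62364915e+02]), 'ft_force': array([-0.39274701,  0.26651931,  0.87984207]), 'wrist_torque': array([ 0.01689114,  0.01765263, -0.01530449]), 'grip_force': 0.0, 'finger_gap': 85.54670647847763}
```

View pics/top0.png

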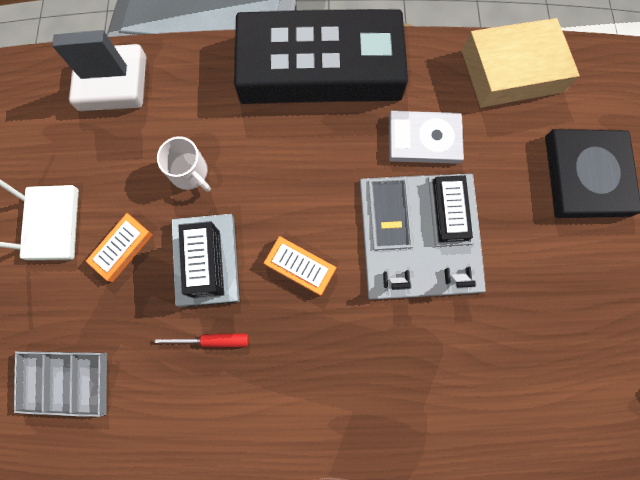

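View pics/side0.png

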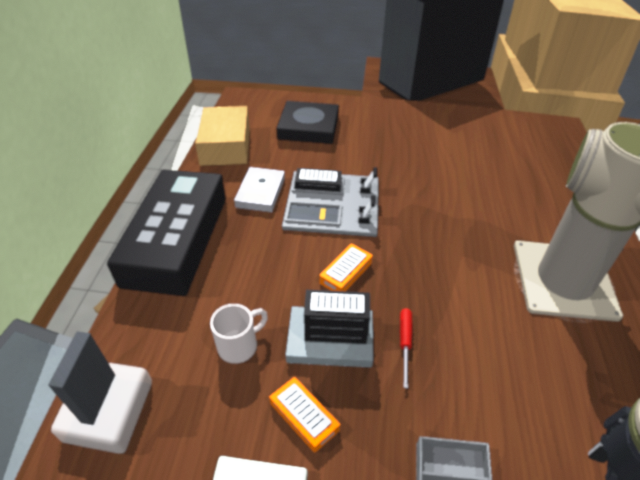

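The top picture shows these case-like things: the black pile with its top at (196,255), the black docked case at (453,208), and orange look-alikes at (118,247) and (300,265). I choose the pile at (196,255). The dock's left bay, at (390,215), is empty, and its lever is at (398,280).

```bash
python3 - <<'E'
from h import *
z=np.load("top0.npz"); p,d=z["p"],z["d"]; W=cloud("top",d)
s=np.load("side0.npz"); Ws=cloud("side",s["d"])
def rect(W,m,name):
    P=W[m]; q=P[:,:2].astype(np.float32); (c,sz,a)=cv2.minAreaRect(q); print(name,len(P),"c",np.round(c,1),"sz",np.round(sz,1),"a",round(a,2),"z",np.round(np.nanmedian(P[:,2]),1))
def reg(x0,x1,y0,y1): m=np.zeros((480,640),bool); m[y0:y1,x0:x1]=1; return m
Z=W[...,2]
np.set_printoptions(suppress=True)
def clean(m): return cv2.morphologyEx(m.astype(np.uint8),cv2.MORPH_OPEN,np.ones((3,3)))>0
pile=reg(165,245,205,312)
print(np.histogram(Z[pile],bins=range(-4,136,4)))
rect(W,clean(pile&(Z>112)&(Z<119.5)),"body+"); rect(W,clean(pile&(Z>112)),"top all"); rect(W,clean(pile&(Z>120)),"plate"); rect(W,clean(pile&(Z>20)&(Z<36)),"switch")
dk=reg(350,495,165,305)
print(np.histogram(Z[dk],bins=range(-4,80,4)))
rect(W,clean(dk&(Z>9)&(Z<80)),"dock"); rect(W,clean(reg(425,480,165,255)&(Z>38)),"docked")
rect(W,clean(reg(365,412,170,255)&(Z>17.5)&(Z<26)),"rim")
rect(W,clean(reg(380,415,262,295)&(Z>55)),"leverL"); rect(W,clean(reg(440,485,262,295)&(Z>55)),"leverR")
# side camera
def near(c,r0,lo,hi): return (np.hypot(Ws[...,0]-c[0],Ws[...,1]-c[1])<r0)&(Ws[...,2]>lo)&(Ws[...,2]<hi)
c=W[255,197]; print(c, W[215,390], W[280,398])
rect(Ws,clean(near(c,100,112,135)),"side top"); rect(Ws,clean(near(c,100,120,135)),"side plate")
rect(Ws,clean(near(W[235,423],190,9,80)),"side dock")
rect(Ws,clean(near(W[215,390],80,17.5,26)),"side rim")
m=cv2.resize(p[195:320,150:250],None,fx=4,fy=4,interpolation=cv2.INTER_CUBIC); n=cv2.resize(p[165:310,350:495],None,fx=3.4,fy=3.4)
h=max(len(m),len(n)); f=lambda i:cv2.copyMakeBorder(i,0,h-len(i),0,0,0); o=np.hstack([f(m),f(n)])[:,:]; o=cv2.resize(o,None,fx=.85,fy=.85); print(o.shape); cv2.imwrite("pics/crop1.png",o)
E
```

```text
(array([1699, 1058,   52,   34,   30,   50,  139, 1480,  812,   40,   25,
         21,   31,   35,   20,   24,   29,   31,   27,   28,   36,   42,
         35,   37,   36,   31,   33,   29,   46,  260, 1073,  993,   73,
          0]), array([ -4,   0,   4,   8,  12,  16,  20,  24,  28,  32,  36,  40,  44,
        48,  52,  56,  60,  64,  68,  72,  76,  80,  84,  88,  92,  96,
       100, 104, 108, 112, 116, 120, 124, 128, 132]))
body+ 800 c [528.5 225.6] sz [125.2  60.5] a 3.63 z 117.1
top all 2384 c [528.3 225.7] sz [125.6  60.6] a 3.91 z 119.5
plate 598 c [528.4 225.3] sz [99.1 38.7] a 3.78 z 121.8
switch 2448 c [538.1 232. ] sz [171.9 121.4] a 3.56 z 27.2
(array([3740, 2171,  123, 2496, 6709, 1548,  350,  106,  182,  109,  118,
        674,  927,  359,   28,   21,    4,   10,   50,  145]), array([-4,  0,  4,  8, 12, 16, 20, 24, 28, 32, 36, 40, 44, 48, 52, 56, 60,
       64, 68, 72, 76]))
dock 13706 c [ 580.1 -192.6] sz [241.7 232. ] a 1.71 z 14.3
docked 1945 c [ 626.8 -250.7] sz [124.7  61.7] a 1.92 z 45.2
rim 105 c [ 623.2 -130.9] sz [139.9  76.6] a 1.8 z 19.5
leverL 145 c [ 476.  -135.6] sz [34.4 14.6] a 89.46 z 74.3
leverR 138 c [ 477.4 -255.4] sz [14.7 36. ] a 1.85 z 72.7
[530.45428451 223.1201189  124.94182939] [ 620.08181105 -131.08796315   10.41295421] [ 488.1377815  -135.44297516   43.86892979]
side top 1816 c [528.  228.1] sz [124.9  64.5] a 3.01 z 121.5
side plate 938 c [529.6 226.1] sz [100.1  45.3] a 3.7 z 123.5
side dock 5870 c [ 614.4 -187.6] sz [305.8 236.9] a 2.57 z 17.8
side rim 110 c [ 629.4 -127.2] sz [123.2  82.6] a 6.26 z 21.2
(425, 759, 3)
```

View pics/crop1.png

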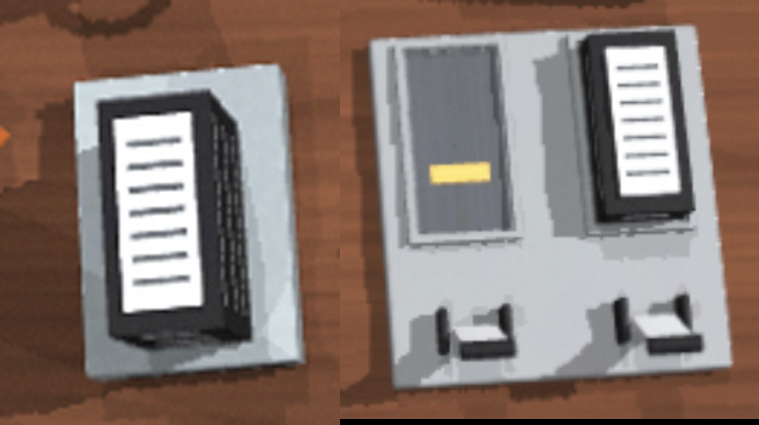

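The crop confirms it: a black case with a white plate on top of the pile on the grey switch, at (528,226), yaw 3.7°, top at 122 mm. The sizes match. The left bay is empty, at (623,-131), yaw 1.8°, and its 140x76 rim matches. Next I turn the tool, then go above the pile.

```bash
cat >> h.py <<'E'
from scipy.spatial.transform import Rotation as Ro
def go(x,y,z,yaw):
    s=r.sense(); A=Ro.from_euler("xyz",s["tcp_rot"],degrees=True); B=Ro.from_euler("xyz",[180,0,yaw],degrees=True)
    print("turn",np.round((A.inv()*B).as_rotvec(degrees=True),2),"then shift",np.round(B.inv().apply(np.array([x,y,z])-s["tool_pos"]),1), "pos",np.round(s["tool_pos"],1),"t",round(s["time"],2),"F",np.round(s["ft_force"],1),"gap",round(s["finger_gap"],1),"grip",round(s["grip_force"],1))
E
python3 -m handwheel '[[0,0,0,0,0,-7.1,0.085],[0,0,0,0,0,-7.1,0.085],[0,0,0,0,0,-7.1,0.085],[-0.02,-0.023,0,0,0,0,0.085],[-0.02,-0.023,0,0,0,0,0.085],[-0.02,-0.023,0,0,0,0,0.085],[-0.02,-0.023,0,0,0,0,0.085],[-0.02,-0.023,0,0,0,0,0.085]]'
python3 -m handwheel '[[-0.02,-0.023,0,0,0,0,0.085],[-0.02,-0.023,0,0,0,0,0.085],[-0.02,-0.023,0,0,0,0,0.085],[-0.02,-0.023,0,0,0,0,0.085],[-0.02,-0.023,0,0,0,0,0.085],[-0.02,-0.023,0,0,0,0,0.085],[-0.02,-0.023,0,0,0,0,0.085],[-0.02,-0.023,0,0,0,0,0.085]]'
python3 -m handwheel '[[-0.02,-0.023,0,0,0,0,0.085],[-0.02,-0.023,0,0,0,0,0.085],[-0.01,-0.01,0,0,0,0,0.085],[0,0,0,0,0,0,0.085],[0,0,0,0,0,0,0.085],[0,0,0,0,0,0,0.085]]'
python3 -c "
from h import *
print(r.tip_reach); go(528.4,225.5,117,183.7)"
```

```text
time: 0.77
tool_pos: [289.4, 462.2, 249.7]
tcp_rot: [-180.0, -0.0, -176.3]
ft_force: [0.3, 0.9, 0.4]
finger_gap: 84.9
grip_force: 0.0
time: 1.43
tool_pos: [461.0, 288.7, 249.9]
tcp_rot: [-180.0, -0.0, -176.3]
ft_force: [0.1, -0.1, -0.3]
finger_gap: 84.8
grip_force: 0.0
time: 1.93
tool_pos: [513.1, 238.1, 249.9]
tcp_rot: [180.0, -0.1, -176.3]
ft_force: [-0.0, -0.0, 1.1]
finger_gap: 85.1
grip_force: 0.0
19.0
turn [ 0.02 -0.06 -0.02] then shift [-14.5 -13.5 132.9] pos [513.1 238.1 249.9] t 1.93 F [-0.  -0.   1.1] gap 85.1 grip 0.0
```

```bash

python3 -m handwheel '[[-0.0145,-0.0135,0.03,0,0,0,0.085],[0,0,0.03,0,0,0,0.085],[0,0,0.03,0,0,0,0.085],[0,0,0.01,0,0,0,0.085],[0,0,0,0,0,0,0.085],[0,0,0,0,0,0,0.085]]'
python3 - <<'E'
from h import *
go(528.4,225.5,115,183.7)
p,d=r.snapshot("side"); cv2.imwrite("pics/side1.png",cv2.resize(p[200:400,240:440],None,fx=3,fy=3,interpolation=cv2.INTER_CUBIC))
E
```

```text
time: 2.43
tool_pos: [528.6, 225.7, 150.8]
tcp_rot: [180.0, -0.0, -176.3]
ft_force: [0.5, -0.3, 1.0]
finger_gap: 84.9
grip_force: 0.0
turn [ 0.   -0.04  0.04] then shift [ 0.2 -0.1 35.8] pos [528.6 225.7 150.8] t 2.43 F [ 0.5 -0.3  1. ] gap 84.9 grip 0.0
```

View pics/side1.png

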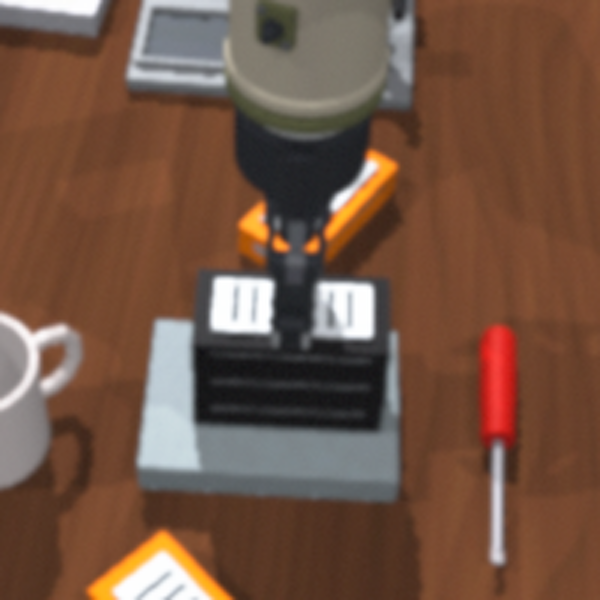

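The fingers are centred over the case: finger at crop x 293, case from 195 to 387. Next I go down to 115 and close gently.

```bash

python3 -m handwheel '[[0,0,0.015,0,0,0,0.085],[0,0,0.014,0,0,0,0.085],[0,0,0.0065,0,0,0,0.085],[0,0,0,0,0,0,0.085],[0,0,0,0,0,0,0.07],[0,0,0,0,0,0,0.064],[0,0,0,0,0,0,0.06],[0,0,0,0,0,0,0.055]]' 40
python3 -m handwheel '[[0,0,0,0,0,0,0.05],[0,0,0,0,0,0,0.05],[0,0,0,0,0,0,0.05],[0,0,0,0,0,0,0.05],[0,0,0,0,0,0,0.05]]' 40
python3 - <<'E'
from h import *
go(528.4,225.5,115,183.7)
p,d=r.snapshot("side"); cv2.imwrite("pics/side2.png",cv2.resize(p[260:360,270:390],None,fx=5,fy=5,interpolation=cv2.INTER_CUBIC))
E
```

```text
time: 3.15
tool_pos: [530.2, 225.4, 116.8]
tcp_rot: [179.9, 0.2, -176.3]
ft_force: [-1.3, 1.2, 7.4]
finger_gap: 59.1
grip_force: 45.0
time: 3.57
tool_pos: [530.2, 225.4, 116.8]
tcp_rot: [179.9, 0.2, -176.3]
ft_force: [-1.2, 0.8, 5.7]
finger_gap: 59.3
grip_force: 45.0
turn [ 0.06  0.16 -0.03] then shift [1.8 0.2 1.8] pos [530.2 225.4 116.8] t 3.57 F [-1.2  0.8  5.7] gap 59.3 grip 45.0
```

View pics/side2.png

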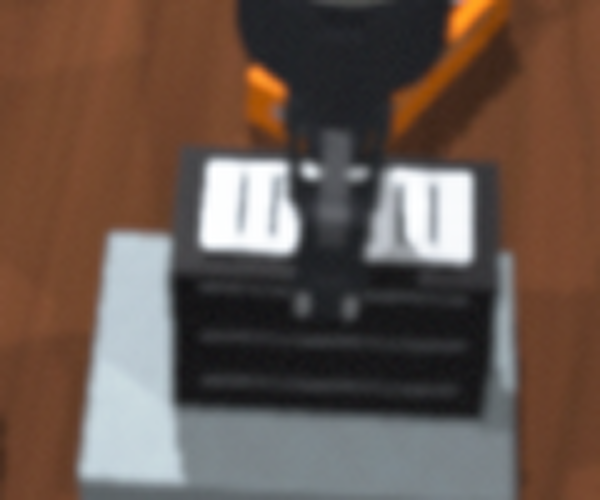

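```bash

python3 - <<'E'
from h import *
K,D,R,t=cam("side")
for y in(256,262,268,272):
  for z in(88,94,100,106):
    q=cv2.projectPoints(np.array([[530.,y,z]]),cv2.Rodrigues(R)[0],t,K,D)[0].ravel(); print(y,z,np.round((q-[270,260])*5))
E
python3 -m handwheel '[[0,0,-0.003,0,0,0,0.05],[0,0,-0.003,0,0,0,0.05],[0,0,-0.003,0,0,0,0.05],[0,0,0,0,0,0,0.05],[0,0,0,0,0,0,0.05],[0,0,0,0,0,0,0.05]]' 40
python3 - <<'E'
from h import *
go(528.4,225.5,115,183.7)
p,d=r.snapshot("side"); cv2.imwrite("pics/side3.png",cv2.resize(p[260:360,270:390],None,fx=5,fy=5,interpolation=cv2.INTER_CUBIC))
E
```

```text
256 88 [320. 326.]
256 94 [321. 317.]
256 100 [321. 308.]
256 106 [322. 298.]
262 88 [318. 339.]
262 94 [319. 330.]
262 100 [319. 321.]
262 106 [320. 312.]
268 88 [317. 352.]
268 94 [317. 343.]
268 100 [318. 334.]
268 106 [318. 325.]
272 88 [315. 361.]
272 94 [316. 352.]
272 100 [316. 343.]
272 106 [317. 334.]
time: 4.12
tool_pos: [528.9, 224.7, 123.5]
tcp_rot: [-180.0, -0.0, -176.3]
ft_force: [-0.0, 0.4, -4.3]
finger_gap: 59.1
grip_force: 43.9
turn [-0.01 -0.03 -0.04] then shift [0.5 0.8 8.5] pos [528.9 224.7 123.5] t 4.12 F [-0.   0.4 -4.3] gap 59.1 grip 43.9
```

View pics/side3.png

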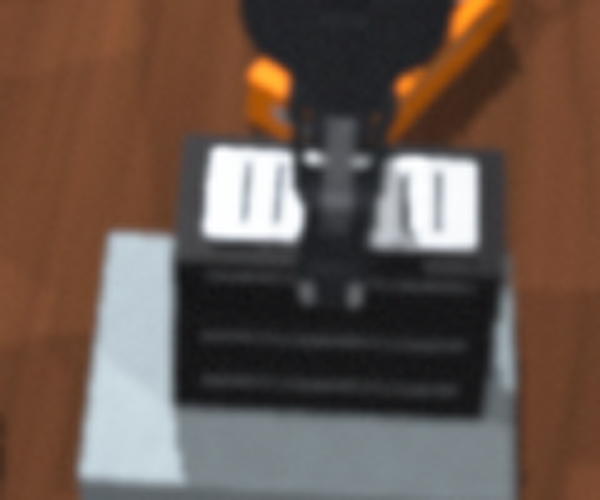

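Only the top case rose. Its groove went from 290 to 277, the middle case's stayed at 340, and the load is about 4 N. Next I lift higher and carry it to the dock.

```bash

python3 -m handwheel '[[0,0,-0.004,0,0,0,0.05],[0,0,-0.01,0,0,0,0.05],[0,0,-0.015,0,0,0,0.05],[0,0,-0.02,0,0,0,0.05],[0,0,-0.02,0,0,0,0.05],[-0.002,-0.01,-0.01,0,0,0.9,0.05],[-0.004,-0.02,0,0,0,0.95,0.05],[-0.004,-0.022,0,0,0,0,0.05]]' 40
python3 -m handwheel '[[-0.005,-0.0235,0,0,0,0,0.05],[-0.005,-0.0235,0,0,0,0,0.05],[-0.005,-0.0235,0,0,0,0,0.05],[-0.005,-0.0235,0,0,0,0,0.05],[-0.005,-0.0235,0,0,0,0,0.05],[-0.005,-0.0235,0,0,0,0,0.05],[-0.005,-0.0235,0,0,0,0,0.05],[-0.005,-0.0235,0,0,0,0,0.05]]' 40
python3 -m handwheel '[[-0.005,-0.0235,0,0,0,0,0.05],[-0.005,-0.0235,0,0,0,0,0.05],[-0.005,-0.0235,0,0,0,0,0.05],[-0.005,-0.0235,0,0,0,0,0.05],[-0.005,-0.018,0,0,0,0,0.05],[-0.003,-0.006,0,0,0,0,0.05],[0,0,0,0,0,0,0.05],[0,0,0,0,0,0,0.05]]' 40
python3 -c "
from h import *
go(623.2,-130.8,120,181.8)"
```

```text
time: 4.83
tool_pos: [542.4, 173.2, 204.8]
tcp_rot: [180.0, 0.2, -178.2]
ft_force: [0.3, -0.4, -3.8]
finger_gap: 58.7
grip_force: 44.0
time: 5.5
tool_pos: [587.5, -15.3, 203.2]
tcp_rot: [-180.0, 0.0, -178.2]
ft_force: [0.7, -0.1, -4.2]
finger_gap: 59.0
grip_force: 44.0
time: 6.17
tool_pos: [618.9, -130.5, 202.8]
tcp_rot: [180.0, -0.0, -178.2]
ft_force: [0.2, 1.4, -4.2]
finger_gap: 59.2
grip_force: 44.1
turn [ 0.03 -0.02 -0.05] then shift [-4.3 -0.4 82.8] pos [ 618.9 -130.5  202.8] t 6.17 F [ 0.2  1.4 -4.2] gap 59.2 grip 44.1
```

Down to a 20 mm hover above the bay, then measure the case in the hand.

```bash

python3 -m handwheel '[[-0.004,0,0.02,0,0,0,0.05],[0,0,0.03,0,0,0,0.05],[0,0,0.03,0,0,0,0.05],[0,0,0.03,0,0,0,0.05],[0,0,0.02,0,0,0,0.05],[0,0,0.005,0,0,0,0.05],[0,0,0,0,0,0,0.05],[0,0,0,0,0,0,0.05]]' 40
python3 - <<'E'
from h import *
go(623.2,-130.8,42.8,181.8)
o=[]
for n,b in(("top",(350,160,490,305)),("side",(275,160,395,245))):
    p,d=r.snapshot(n); W=cloud(n,d); T=r.sense()["tool_pos"]
    A=np.radians(1.8); u=np.array([np.cos(A),np.sin(A)]); v=np.array([-u[1],u[0]]); rel=W[...,:2]-T[:2]
    X=rel@u; Y=rel@v; H=W[...,2]-(T[2]-28.8)
    m=(abs(X)<80)&(abs(Y)<45)&(H>27)&(H<37)&(abs(X)>25)
    m=cv2.morphologyEx(m.astype(np.uint8),cv2.MORPH_OPEN,np.ones((2,2)))>0
    c,sz,a=cv2.minAreaRect(np.c_[X[m],Y[m]].astype(np.float32)); print(n,"case in tool",np.round(c,1),np.round(sz,1),round(a,1),m.sum())
    for sg in(1,-1): print(np.round(np.percentile(H[m&(X*sg>0)],[10,50,90]),1),(m&(X*sg>0)).sum())
    i=p[b[1]:b[3],b[0]:b[2]]; o.append(cv2.resize(i,(390,400),interpolation=cv2.INTER_CUBIC))
cv2.imwrite("pics/hov.png",np.hstack(o))
E
```

```text
time: 6.83
tool_pos: [623.7, -129.7, 69.1]
tcp_rot: [-180.0, 0.1, -178.1]
ft_force: [0.2, 0.2, -3.2]
finger_gap: 59.3
grip_force: 44.7
turn [-0.01  0.06  0.06] then shift [ 0.6 -1.1 26.3] pos [ 623.7 -129.7   69.1] t 6.83 F [ 0.2  0.2 -3.2] gap 59.3 grip 44.7
top case in tool [-79.1  32. ] [ 49.6 161.1] 35.5 544Traceback (most recent call last):
  File "<stdin>", line 11, in <module>
    return _quantile_unchecked(
        a, q, axis, out, overwrite_input, method, keepdims, weights)
    return _ureduce(a,
                    func=_quantile_ureduce_func,
    ...<5 lines>...
                    overwrite_input=overwrite_input,
                    method=method)
    r = func(a, **kwargs)
    result = _quantile(arr,
                       quantiles=q,
    ...<2 lines>...
                       out=out,
                       weights=wgt)
    slices_having_nans = np.isnan(arr[-1, ...])
                                  ~~~^^^^^^^^^
IndexError: index -1 is out of bounds for axis 0 with size 0
```

```bash
cat > meas.py <<'E'
from h import *
def meas(name,dz=28.8,case_xy=None):
    o=[]
    for n,b in(("top",(350,160,490,305)),("side",(275,155,395,245))):
        p,d=r.snapshot(n); W=cloud(n,d); T=r.sense()["tool_pos"]
        A=np.radians(1.8); u=np.array([np.cos(A),np.sin(A)]); v=np.array([-u[1],u[0]]); rel=W[...,:2]-T[:2]
        X=rel@u; Y=rel@v; H=W[...,2]-(T[2]-dz)
        for sg in(1,-1):
            m=(abs(X)<75)&(abs(Y)<40)&(H>25)&(H<38)&(X*sg>30)
            m=(cv2.morphologyEx(m.astype(np.uint8),cv2.MORPH_OPEN,np.ones((3,3)))>0)&np.isfinite(X)
            if m.sum()>5: print(n,sg,m.sum(),"X end",np.round(np.percentile(X[m]*sg,[90,98,100])*sg,1),"Y",np.round([Y[m].min(),Y[m].max()],1),"H",np.round(np.percentile(H[m],[10,50,90]),1))
        i=p[b[1]:b[3],b[0]:b[2]]; o.append(cv2.resize(i,(390,400),interpolation=cv2.INTER_CUBIC))
    cv2.imwrite(name,np.hstack(o))
E
python3 -c "
from meas import *
meas('pics/hov.png')"
```

```text
top -1 565 X end [-59.7 -63.3 -65. ] Y [-30.8  30.3] H [27.  30.5 34.2]
side 1 172 X end [57.6 59.3 60.6] Y [-29.7  34.7] H [29.2 32.8 36.6]
side -1 215 X end [-60.3 -62.6 -63.6] Y [-30.7  34.3] H [29.  33.  36.5]
```

View pics/hov.png

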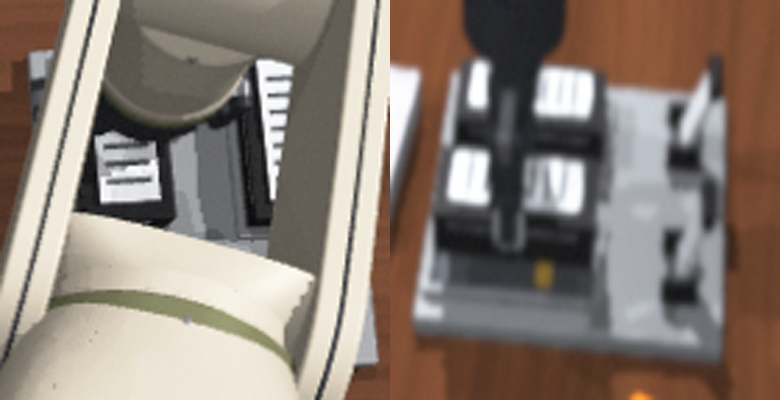

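The case hangs level, about 1.7 mm to −x of the TCP, so I shift by (+1.2, −1.1) mm and lower slowly. In the side crop it is over the empty bay, at (515,190).

```bash

python3 -m handwheel '[[-0.0012,-0.0011,0.004,0,0,0,0.05],[0,0,0.006,0,0,0,0.05],[0,0,0.005,0,0,0,0.05],[0,0,0.004,0,0,0,0.05],[0,0,0.003,0,0,0,0.05],[0,0,0,0,0,0,0.05],[0,0,0,0,0,0,0.05]]' 40
python3 -m handwheel '[[0,0,0.002,0,0,0,0.05],[0,0,0.001,0,0,0,0.05],[0,0,0,0,0,0,0.05],[0,0,0,0,0,0,0.05]]' 40
python3 -c "
from h import *
go(624.9,-130.8,42.8,181.8)"
```

```text
time: 7.57
tool_pos: [623.9, -131.2, 45.2]
tcp_rot: [180.0, -0.1, -178.2]
ft_force: [-0.4, -0.4, -3.6]
finger_gap: 58.9
grip_force: 44.7
time: 7.9
tool_pos: [624.5, -131.4, 43.0]
tcp_rot: [-180.0, 0.0, -178.2]
ft_force: [-0.4, 0.4, -3.0]
finger_gap: 59.3
grip_force: 44.7
turn [-0.01  0.02  0.01] then shift [-0.5  0.5  0.2] pos [ 624.5 -131.4   43. ] t 7.9 F [-0.4  0.4 -3. ] gap 59.3 grip 44.7
```

The underside is already below the rim with no contact force, so the case is inside the bay. I feel for the floor.

```bash

python3 -m handwheel '[[0,0,0.001,0,0,0,0.05],[0,0,0,0,0,0,0.05],[0,0,0,0,0,0,0.05]]' 40
python3 -m handwheel '[[0,0,0.001,0,0,0,0.05],[0,0,0,0,0,0,0.05],[0,0,0,0,0,0,0.05]]' 40
```

```text
time: 8.15
tool_pos: [624.6, -131.4, 42.8]
tcp_rot: [-180.0, 0.0, -178.2]
ft_force: [-5.5, 0.7, 5.8]
finger_gap: 58.6
grip_force: 45.9
time: 8.4
tool_pos: [624.8, -131.5, 42.8]
tcp_rot: [-180.0, 0.1, -178.2]
ft_force: [-7.3, 1.3, 12.9]
finger_gap: 58.8
grip_force: 46.6
```

Contact at exactly the predicted height, 42.8. I ease the load off, open, then rise.

```bash

python3 -m handwheel '[[0,0,-0.0015,0,0,0,0.05],[0,0,0,0,0,0,0.058],[0,0,0,0,0,0,0.062],[0,0,0,0,0,0,0.068],[0,0,0,0,0,0,0.076],[0,0,0,0,0,0,0.08],[0,0,0,0,0,0,0.08],[0,0,0,0,0,0,0.08]]' 20
python3 -m handwheel '[[0,0,-0.01,0,0,0,0.08],[0,0,-0.02,0,0,0,0.08],[0,0,-0.03,0,0,0,0.08],[0,0,-0.03,0,0,0,0.08],[0,0,-0.02,0,0,0,0.08],[0,0,0,0,0,0,0.08],[0,0,0,0,0,0,0.08]]'
python3 - <<'E'
from h import *
s,d=r.snapshot("side"); W=cloud("side",d)
A=np.radians(1.8); u=np.array([np.cos(A),np.sin(A)]); v=np.array([-u[1],u[0]]); rel=W[...,:2]-[623.2,-130.8]
X=rel@u;Y=rel@v;Z=W[...,2]
for n,a,b in(("case",0,0),("docked",0,-120)):
    m=(abs(X)<80)&(abs(Y-b)<45)&(Z>40)&(Z<60)
    m=cv2.morphologyEx(m.astype(np.uint8),cv2.MORPH_OPEN,np.ones((3,3)))>0
    print(n,m.sum(),np.round([X[m].min(),X[m].max(),Y[m].min()-b,Y[m].max()-b],1),np.median(Z[m]), [np.round(np.median(Z[m&(X*g>30)]),1) for g in(1,-1)])
go(470,-135.6,140,181.8)
cv2.imwrite("pics/placed.png",cv2.resize(s[130:260,260:400],None,fx=4,fy=4,interpolation=cv2.INTER_CUBIC))
E
```

```text
time: 9.07
tool_pos: [624.3, -131.3, 42.2]
tcp_rot: [180.0, -0.0, -178.2]
ft_force: [-0.3, -0.8, 0.4]
finger_gap: 79.8
grip_force: 0.0
time: 9.65
tool_pos: [625.8, -131.7, 155.3]
tcp_rot: [-179.9, 0.3, -178.2]
ft_force: [0.3, 0.6, 0.1]
finger_gap: 80.0
grip_force: 0.0
case 840 [-62.2  62.  -33.   34.9] 48.09965419501134 [np.float64(47.7), np.float64(47.1)]
docked 528 [-61.1  63.1 -32.7  35.6] 48.04178007437351 [np.float64(47.4), np.float64(47.5)]
turn [-0.02  0.07  0.02] then shift [154.7   0.6  13.2] pos [ 624.6 -131.4  153.2] t 9.7 F [ 0.1 -0.9 -0.4] gap 80.4 grip 0.0
```

View pics/placed.png

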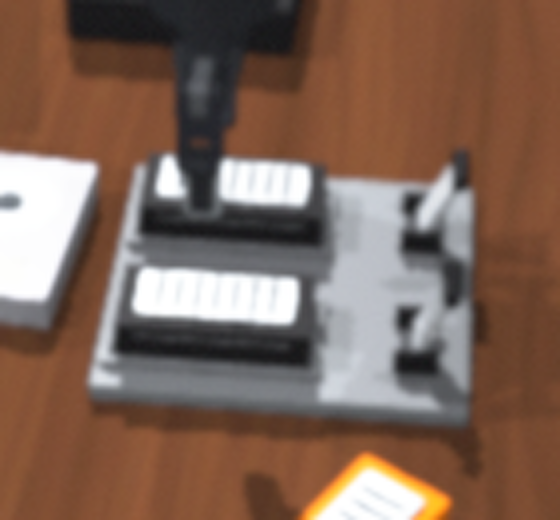

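The case lies flat in the left bay, flush with the docked one, and both levers are still off. Next I go behind the left lever with closed fingers.

```bash

python3 -m handwheel '[[0.01,0,0,0,0,0,0.05],[0.028,0,0,0,0,0,0.02],[0.03,0,0,0,0,0,0],[0.03,0,0,0,0,0,0],[0.03,0,0,0,0,0,0],[0.03,0,0,0,0,0,0],[0.02,0,0,0,0,0,0],[0.007,0,0,0,0,0,0]]'
python3 -m handwheel '[[0,0,0,0,0,0,0],[0,0,0.01,0,0,0,0],[0,0,0.02,0,0,0,0],[0,0,0.02,0,0,0,0],[0,0,0.014,0,0,0,0],[0,0,0,0,0,0,0],[0,0,0,0,0,0,0],[0,0,0,0,0,0,0]]'
python3 -c "
from h import *
go(440,-136.6,85,181.8)"
```

```text
time: 10.37
tool_pos: [435.9, -136.6, 150.2]
tcp_rot: [179.9, -0.2, -178.2]
ft_force: [0.2, -0.4, 0.5]
finger_gap: 0.1
grip_force: 0.0
time: 11.03
tool_pos: [440.3, -137.2, 88.6]
tcp_rot: [-180.0, 0.0, -178.2]
ft_force: [-0.4, -0.4, 0.1]
finger_gap: 0.2
grip_force: 0.0
turn [-0.    0.02  0.04] then shift [0.2 0.6 3.6] pos [ 440.3 -137.2   88.6] t 11.03 F [-0.4 -0.4  0.1] gap 0.2 grip 0.0
```

```bash

python3 -m handwheel '[[0,0.0006,0.0035,0,0,0,0],[-0.006,0,0,0,0,0,0],[-0.008,0,0,0,0,0,0],[-0.008,0,0,0,0,0,0],[-0.008,0,0,0,0,0,0],[-0.008,0,0,0,0,0,0],[-0.008,0,0,0,0,0,0],[0,0,0,0,0,0,0]]'
python3 -m handwheel '[[-0.004,0,0,0,0,0,0],[-0.003,0,0,0,0,0,0],[0,0,0,0,0,0,0],[0,0,0,0,0,0,0]]'
python3 -m handwheel '[[-0.002,0,0,0,0,0,0],[0,0,0,0,0,0,0],[0,0,0,0,0,0,0]]'
python3 -m handwheel '[[-0.002,0,0,0,0,0,0],[0,0,0,0,0,0,0],[0,0,0,0,0,0,0]]'
```

```text
time: 11.7
tool_pos: [487.1, -135.1, 85.0]
tcp_rot: [-180.0, 0.1, -178.2]
ft_force: [0.2, -0.3, 0.0]
finger_gap: 0.2
grip_force: 0.0
time: 12.03
tool_pos: [492.5, -134.9, 84.8]
tcp_rot: [180.0, 0.0, -178.2]
ft_force: [-0.1, -0.0, 0.2]
finger_gap: 0.0
grip_force: 0.0
time: 12.28
tool_pos: [494.3, -134.8, 84.8]
tcp_rot: [180.0, -0.0, -178.2]
ft_force: [-1.0, 0.3, -1.4]
finger_gap: 0.1
grip_force: 0.4
time: 12.53
tool_pos: [496.4, -134.7, 84.7]
tcp_rot: [180.0, -0.0, -178.2]
ft_force: [-0.8, 0.3, -0.1]
finger_gap: 0.4
grip_force: 0.5
```

Light force so far. I creep on until the stop is felt.

```bash

python3 -m handwheel '[[-0.002,0,0,0,0,0,0],[0,0,0,0,0,0,0],[0,0,0,0,0,0,0]]'
python3 -m handwheel '[[-0.002,0,0,0,0,0,0],[0,0,0,0,0,0,0],[0,0,0,0,0,0,0]]'
python3 - <<'E'
from h import *
s,d=r.snapshot("side"); cv2.imwrite("pics/lev.png",cv2.resize(s[150:250,280:400],None,fx=5,fy=5,interpolation=cv2.INTER_CUBIC))
E
```

```text
time: 12.78
tool_pos: [498.5, -134.7, 84.8]
tcp_rot: [180.0, 0.0, -178.2]
ft_force: [-0.6, 0.9, -1.4]
finger_gap: -0.3
grip_force: 0.5
time: 13.03
tool_pos: [499.2, -134.7, 84.6]
tcp_rot: [180.0, -0.2, -178.2]
ft_force: [-9.2, -0.3, 3.7]
finger_gap: -0.1
grip_force: 4.0
```

View pics/lev.png

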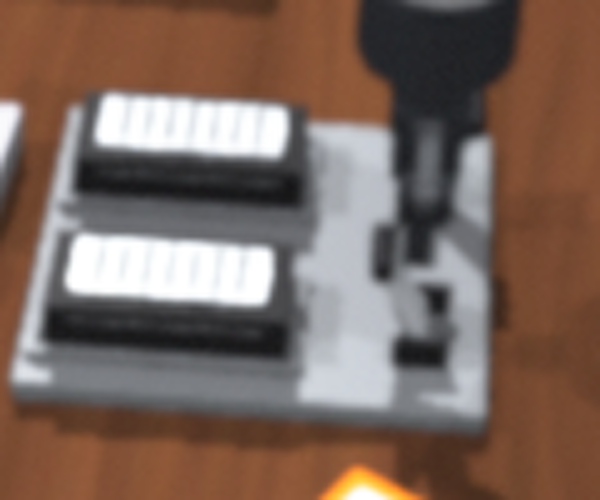

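The stop was felt at x = 499, the predicted end of the swing, with 9 N. The bar at (385,250) now leans towards the bay. I back away, rise and check.

```bash

python3 -m handwheel '[[0.01,0,0,0,0,0,0],[0.02,0,0,0,0,0,0],[0.025,0,0,0,0,0,0],[0.01,0,-0.02,0,0,0,0],[0,0,-0.03,0,0,0,0],[0,0,-0.03,0,0,0,0],[0,0,-0.02,0,0,0,0],[0,0,0,0,0,0,0]]'
python3 - <<'E'
from h import *
s,d=r.snapshot("side"); W=cloud("side",d)
A=np.radians(1.8); u=np.array([np.cos(A),np.sin(A)]); v=np.array([-u[1],u[0]]); rel=W[...,:2]-[623.2,-130.8]
X=rel@u;Y=rel@v;Z=W[...,2]
for n,b in(("case",0),("docked",-120)):
    m=(abs(X)<80)&(abs(Y-b)<45)&(Z>40)&(Z<60)
    m=cv2.morphologyEx(m.astype(np.uint8),cv2.MORPH_OPEN,np.ones((3,3)))>0
    print(n,np.round([X[m].min(),X[m].max(),Y[m].min()-b,Y[m].max()-b],1),np.median(Z[m]))
    m=(abs(X+130)<45)&(abs(Y-b)<25)&(Z>62)&(Z<82); print("bar x from hinge",m.sum(),np.round(np.median(X[m])+130,1))
s=r.sense(); print(s["time"],s["tool_pos"],s["ft_force"])
E
```

```text
time: 13.75
tool_pos: [438.5, -138.0, 190.8]
tcp_rot: [-179.8, 0.5, -178.2]
ft_force: [0.4, -0.4, 0.9]
finger_gap: -0.2
grip_force: 0.0
case [-61.9  62.  -33.2  33.7] 48.180264084605895
bar x from hinge 64 22.7
docked [-61.1  63.1 -31.4  35.1] 48.61852671778776
bar x from hinge 62 -20.4
13.8 [ 437.64550265 -137.63652416  188.31198939] [-0.33191998  0.29272729 -0.20643941]
```

The left bar is at +22.7 mm from its hinge, which is fully on. The right one is at −20.4 mm, still off, and both cases are in place.

```bash
python3 -c "
from bench import r
print(r.hand_in())"
```

```text
the job is handed in; nothing more can be done
None
```

The top case lies flat in the left bay, that bay's lever is fully on and the right lever is still off. The job was handed in at about 14 s; the hand-in returned no verdict.

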